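Carry the mixed inks to the press rack in printing order

TASK

The four ink pots stand on the plywood rack in printing order, counted from the end with the black knob. Move all four to the empty aluminium rack in the same order counted from its own knob, so that the pot next to the knob on the plywood rack ends next to the knob on the aluminium rack, and so on, each standing upright in the middle of its cork disc. Keep the pots upright, set them down without dropping them, and let go of them all.

Things in the scene. Friction and masses are not known exactly. Their poses are not given: they have to be found in the camera images.
- tub_mid (a point): squat white plastic ink tub with a wide flat white lid, the widest and lowest of the four: 62 mm across, sides straight from foot to lid, 56 mm high. Loose, round and upright, 110 to 230 g. The point is on its axis half-way up, 28 mm above its underside; z up along its axis, the direction of x and y has no meaning.
- tin_mid (a point): plain straight steel ink tin, 50 mm across, 72 mm high. Loose, round and upright, 140 to 280 g. The point is on its axis half-way up, 36 mm above its underside; z up along its axis, the direction of x and y has no meaning.
- jar_mid (a point): amber glass ink jar, 54 mm across and straight up to 46 mm, then a black screw lid 44 mm across; 64 mm high in all. Loose, round and upright, 120 to 240 g. The point is on its axis half-way up, 32 mm above its underside; z up along its axis, the direction of x and y has no meaning.
- bottle_mid (a point): slim white ink bottle, 40 mm across and straight up to 58 mm, then a grey pointed nozzle; 86 mm high in all, the slimmest and tallest of the four. Loose, round and upright, 60 to 130 g. The point is on its axis half-way up, 43 mm above its underside; z up along its axis, the direction of x and y has no meaning.
- pad_tub: flat cork disc, 68 mm across, let into the full rack's board, on which the tub stands at the start; it is fixed there and stays behind (all four discs look the same). Origin at its centre, level with the board's top; it tells which place the tub had.
- pad_tin: flat cork disc, 68 mm across, let into the full rack's board, on which the tin stands at the start; it is fixed there and stays behind (all four discs look the same). Origin at its centre, level with the board's top; it tells which place the tin had.
- pad_jar: flat cork disc, 68 mm across, let into the full rack's board, on which the jar stands at the start; it is fixed there and stays behind (all four discs look the same). Origin at its centre, level with the board's top; it tells which place the jar had.
- pad_bottle: flat cork disc, 68 mm across, let into the full rack's board, on which the bottle stands at the start; it is fixed there and stays behind (all four discs look the same). Origin at its centre, level with the board's top; it tells which place the bottle had.
- full_rack: Plywood rack, holds the pots at the start; fixed, turned any way. 352 mm long (y), 98 wide (x); level board, top 18 mm above the bench; side lips 4 mm above the board; end cheeks 164 to 176 mm from the middle, 40 mm high. Black knob (30 mm wide, top at 64 mm) on the +y end's cheek only. Places at y = +114 (first, by the knob), +38, -38, -114 mm. Origin: middle of underside, z up.
- empty_rack: Aluminium and grey rack, empty at the start; fixed, turned any way. Same shape, size, axes and origin as the plywood rack; black knob on the +y end's cheek only. Places are four cork discs, 68 mm wide, level with the board, at y = +114 (first), +38, -38, -114 mm. Pots stand 76 mm apart: fingers fit best on the sides that face the long lips, closing along x.
There are look-alikes about, which are no part of the job. What is shaped like the part that bears tub_mid but green is not meant.

How it is judged:
By the outcome, as a careful person would: the job done as asked, in the order asked, and still so for the second after the job is handed in, with the robot touching nothing.
It also fails if it takes over 125 s, if anything falls off the work surface, if the arm or the gripper's body presses on something with over 40 N, if the wrist force passes 120 N, or if a joint passes its speed limit or range.

ROBOT

A 6-joint arm with a two-finger parallel gripper is mounted at the origin on the work surface. World frame = base frame: x ahead of the robot, y to its left, z up, the work surface at z = 0. Lengths are in m, angles in rad, forces in N, time in s.
With the tool pointing down it reaches from about 0.25 to 0.775 m from the base axis. Payload 4 kg.
Tool frame: the origin (TCP) lies at the very end of the fingers, on their centre line; the grasp point (between the pads) lies 19 mm behind it; z points along the fingers, y is the line along which they close (so a half turn about z gives the same grasp; the last joint's range is limited). The gripper opens to 94 mm and grips with 3 to 60 N. Pads are 16 mm wide; open, the fingers measure 119 mm over their backs; the gripper's body (75 mm by 177 mm) begins 78 mm behind the grasp point.
Start: joints at [-1.418, 0.087, 1.371, -0, 1.684, -0.103], TCP at [0.139, -0.532, 0.206] pointing down, gripper open.
Joint ranges: [-3.1, 3.1], [-0.76, 2.03], [0.27, 2.55], [-1.08, 4.22], [0.17, 2.65], [-2.57, 2.57]. Speed limits (rad/s): [2.79, 2.79, 3.14, 3.14, 3.14, 3.14].

INTERFACE

Orientations are given as a unit quaternion [x, y, z, w].
In Python, from station import r, fingers, solver, status, viewer, job gives the robot as it stands. Calls block until the motion is done:
- r.reach(position, orientation): joint-space move of the TCP to a pose.
- r.move_linear(position, attitude=None, vel=0.15): straight line of the TCP; attitude=None keeps the orientation; vel is the mean speed in m/s.
- r.set_joints(angles): joint-space move.
- fingers.move_gripper(opening, squeeze=None): opening from 0.0 (shut) to 1.0 (fully open); squeeze is the grip in N (None keeps the last); returns when the fingers have stopped.
- r.pause(seconds).
- solver.solve_ik(position, orientation): joint angles nearest the present ones, or None.
- status.read_state(): the state.
- viewer.get_image(name): name is "side" or "top" or "wrist"; returns a dict with "pixels" (420x560x3 uint8, blue, green, red), "fx", "fy", "cx", "cy" (pixels), "view" (4x4, takes a point from world to camera coordinates). Camera axes: x right, y down, z forward; pixel columns grow to the right and rows downward; lengths in m; the calibration is good to about 2 mm. A picture is of the moment at which its call begins. There is no depth.
A pose or a line that the arm cannot do raises r.IKError and nothing moves.
- job.finish_job(): hands the job in; it is judged then, once.
The state is a dict: "time": time; "q": joint angles; "joint_vel": joint speeds; "joint_efforts": joint torques, N m; "tcp_pos": TCP position; "ee_rot": TCP orientation; "contact_force": force on the tool from outside, world axes, zero at the start; "wrist_torque": the same for the moment, N m; "gripper_width": opening from 0.0 (shut) to 1.0 (fully open); "grasp_force": force on a finger pad.
Only numpy, scipy, OpenCV 4.12 (cv2) and the standard library are available. Lean on these libraries where they do the work, as an engineer would, in place of code of your own. Each camera call takes 0.05 s, during which the arm holds its last target. There are 200 camera calls.

## Working session

There is one attempt and no reset: what is moved stays moved. The work goes in short steps, each a Python script; the robot and the scene stay as the last script left them, time stands still between calls to the robot, and variables do not carry over. Pictures are saved under pics/ and viewed, at most 14 in all, crops included, and the job is handed in when it is done.

```bash
mkdir -p pics; ls
python3 - <<'E'
from station import r,viewer,status
import cv2
for n in("top","side"):
    d=viewer.get_image(n); cv2.imwrite(f"pics/{n}0.png",d["pixels"])
    print(n,d["fx"],d["fy"],d["cx"],d["cy"]);print(d["view"])
E
```

```text
pics
top 505.08907620609705 505.08907620609705 280.6683987193223 205.08893953195584
[[-0.01957792 -0.99976612  0.0091875  -0.03782867]
 [-0.99893289  0.01917548 -0.04201647  0.52670966]
 [ 0.04183047 -0.01000029 -0.99907467  0.99377461]
 [ 0.          0.          0.          1.        ]]
side 459.18940732797364 459.18940732797364 279.03749895118597 206.29819066307482
[[-0.90772986 -0.41939295 -0.01166444  0.46813214]
 [-0.25829985  0.5805379  -0.77217675  0.20497294]
 [ 0.33061713 -0.69791497 -0.63530072  0.98762288]
 [ 0.          0.          0.          1.        ]]
```

View pics/top0.png

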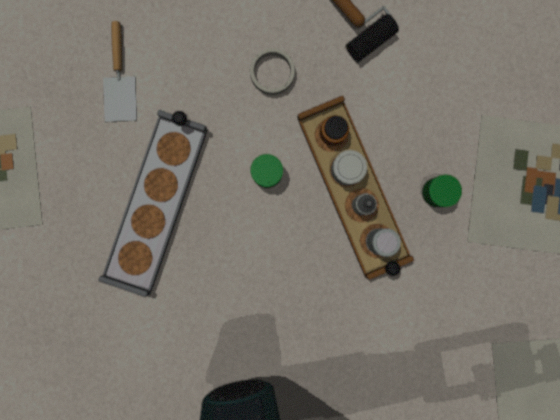

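View pics/side0.png

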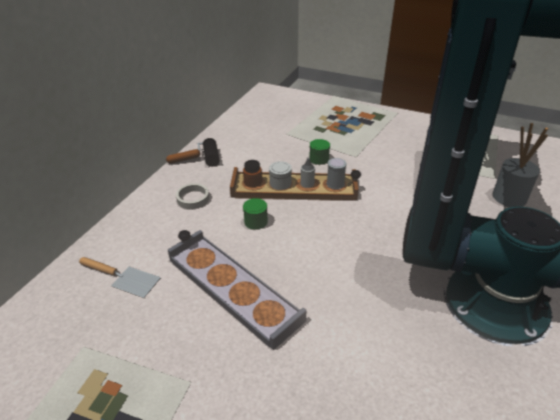

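The top view shows the plywood rack with its knob at (393,268). From the knob, the order is tin? (386,243), bottle (366,205), tub (350,167), jar (335,130). The aluminium rack's knob is at (180,118), with discs at (173,149), (161,185), (148,221), (135,258).

What could be mistaken for the tub: white lid (350,167), green tubs (267,171) and (444,192), grey-topped tin (386,243), ring (272,73). By the description I choose the white lid (350,167), and a close crop will check it.

```bash
cat > h.py <<'E'
import numpy as np,cv2
from station import r,fingers,solver,status,viewer,job
from scipy.spatial.transform import Rotation as R
def proj(d,P):
    V=np.array(d["view"]);c=np.atleast_2d(P)@V[:3,:3].T+V[:3,3]
    return np.c_[d["fx"]*c[:,0]/c[:,2]+d["cx"],d["fy"]*c[:,1]/c[:,2]+d["cy"]]
def ray(d,uv,z):
    V=np.array(d["view"]);A=V[:3,:3];o=-A.T@V[:3,3]
    w=A.T@np.array([(uv[0]-d["cx"])/d["fx"],(uv[1]-d["cy"])/d["fy"],1]);return o+w*(z-o[2])/w[2]
E
python3 - <<'E'
from h import *
d=viewer.get_image("top");im=d["pixels"]
t=im[85:290,285:425];t=cv2.resize(t,None,fx=2.9,fy=2.9,interpolation=cv2.INTER_CUBIC)
s=viewer.get_image("side")["pixels"][140:210,215:375];s=cv2.resize(s,None,fx=2.4,fy=2.4,interpolation=cv2.INTER_CUBIC)
o=np.zeros((600,800,3),np.uint8);o[:t.shape[0],:t.shape[1]]=t[:600];o[:s.shape[0],410:410+s.shape[1]]=s
cv2.imwrite("pics/crop1.png",o)
# empty discs
hsv=cv2.cvtColor(im,cv2.COLOR_BGR2HSV)
m=((hsv[...,0]<22)&(hsv[...,1]>100)&(hsv[...,2]>50)).astype(np.uint8)
m=cv2.morphologyEx(m,cv2.MORPH_CLOSE,np.ones((5,5)))
n,_,st,c=cv2.connectedComponentsWithStats(m)
D=[]
for k in range(1,n):
    if st[k,4]>300: print(st[k],c[k].round(1)); 
    if st[k,4]>300 and 120<c[k][0]<190 and c[k][1]>120:D.append(ray(d,c[k],.018)[:2])
D=np.array(D);print(D.round(4));print(np.linalg.norm(np.diff(D,axis=0),axis=1))
E
```

```text
[334   0  30  25 371] [350.4  10.9]
[112  22  10  48 409] [116.6  45.4]
[ 299   96  114  183 5702] [349.9 184.9]
[157 133  33  32 815] [173.3 148.4]
[145 169  32  32 822] [160.5 184.5]
[524 168  32  25 445] [537.5 178.5]
[132 205  33  33 832] [147.8 221. ]
[119 242  33  33 841] [134.8 257.6]
[[0.6421 0.1627]
 [0.5708 0.1885]
 [0.4993 0.2143]
 [0.4279 0.2403]]
[0.07581921 0.07605647 0.0759631 ]
```

View pics/crop1.png

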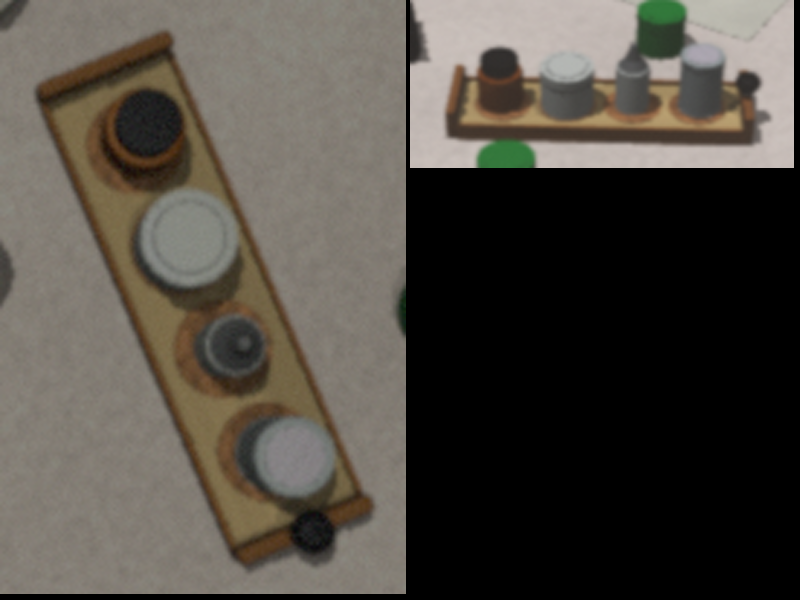

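The crop confirms the choices. From the knob: tin with flat grey top, crop (294,457); slim bottle with nozzle (235,346); white wide-lidded tub (187,239); amber jar with black lid (149,124).

```bash
cat >> h.py <<'E'
B={'tin':((294,457),.072),'bottle':((235,346),.058),'tub':((187,239),.056),'jar':((149,124),.064)}
E
python3 - <<'E'
from h import *
d=viewer.get_image("top")
P=np.array([ray(d,((u[0]+.5)/2.9+284.5,(u[1]+.5)/2.9+84.5),.018+h)[:2] for u,h in B.values()])
print(P.round(4),np.linalg.norm(np.diff(P,axis=0),axis=1))
C=np.array([ray(d,(u/2.9+284.6,v/2.9+84.6),.04)[:2] for u,v in[(38,92),(170,38),(371,505),(240,562)]])
c=C.mean(0);a=C[2:].mean(0)-C[:2].mean(0);L=np.linalg.norm(a);a/=L;print("rack",c,L,a)
for y in(.114,.038,-.038,-.114):print((c+a*y).round(4))
s=viewer.get_image("side")
im=s["pixels"].copy()
for (u,h),p in zip(B.values(),P):
  for z,rad in((.018,None),(.018+h,None)):
    w={.072:.025,.058:.020,.056:.031,.064:.022}[h]
    t=np.linspace(0,2*np.pi,60);pts=proj(s,np.c_[p[0]+w*np.cos(t),p[1]+w*np.sin(t),0*t+z])
    B4=4
    if z==.018: cv2
    im_=pts
    B_=np.round((pts-[215,140])*5).astype(int)
    globals().setdefault('L_',[]).append(B_)
o=cv2.resize(im[140:210,215:375],None,fx=5,fy=5,interpolation=cv2.INTER_CUBIC)
cv2.polylines(o,L_,True,(0,0,255),1);cv2.imwrite("pics/s2.png",o)
E
```

```text
[[ 0.4507 -0.2389]
 [ 0.5222 -0.206 ]
 [ 0.592  -0.1771]
 [ 0.6657 -0.1534]] [0.07866616 0.07557916 0.07744059]
rack [ 0.55644158 -0.19251312] 0.3407618049510612 [-0.92824877 -0.37195997]
[ 0.4506 -0.2349]
[ 0.5212 -0.2066]
[ 0.5917 -0.1784]
[ 0.6623 -0.1501]
```

View pics/s2.png

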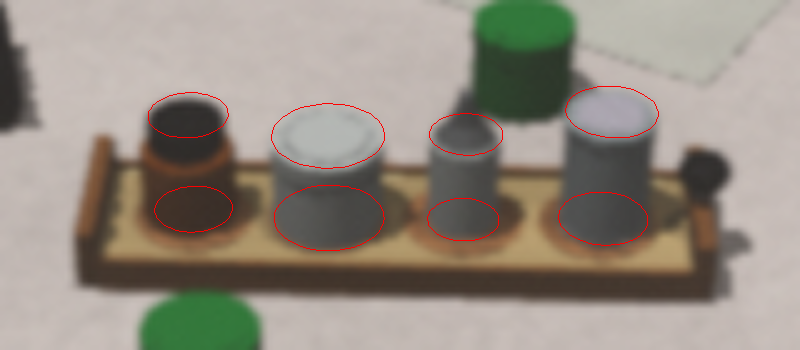

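The side overlay agrees with the top measurement to about 1–2 px (~3 mm). Next I'll cross-check the empty discs in the side view, then move above the tin with the wrist camera.

```bash
cat >> h.py <<'E'
P={'tin':(.4507,-.2379),'bottle':(.5222,-.2062),'tub':(.592,-.1774),'jar':(.6650,-.1525)}
D={'tin':(.6421,.1627),'bottle':(.5708,.1885),'tub':(.4993,.2143),'jar':(.4279,.2403)}
aF=np.array([-.928,-.372]);aE=np.array([.940,-.340])
def quat(a,sgn=1):   # tool down, tool y perpendicular to rack axis a
    a=a/np.linalg.norm(a)*sgn;y=np.array([a[1],-a[0],0]);z=np.array([0,0,-1.]);x=np.cross(y,z)
    return R.from_matrix(np.c_[x,y,z]).as_quat()
E
python3 - <<'E'
from h import *
s=viewer.get_image("side");im=s["pixels"]
hsv=cv2.cvtColor(im,cv2.COLOR_BGR2HSV)
m=((hsv[...,0]<22)&(hsv[...,1]>100)&(hsv[...,2]>50)).astype(np.uint8)
m=cv2.morphologyEx(m,cv2.MORPH_CLOSE,np.ones((5,5)))
n,_,st,c=cv2.connectedComponentsWithStats(m)
for k in range(1,n):
    if st[k,4]>300 and c[k][1]>225:print(c[k].round(1),ray(s,c[k],.018)[:2].round(4))
print(status.read_state()["ee_rot"])
for n,(S,a) in dict(F=(P,aF),E=(D,aE)).items():
  for sg in(1,-1):
    for k in('tin','jar'):
      for z in(.03,.2):
        q=solver.solve_ik([*S[k],z],quat(a,sg));print(n,sg,k,z,None if q is None else np.round(q,2))
E
```

```text
[236.8 287.4] [0.5211 0.2078]
[ 9.91830982e-01  1.27558852e-01 -1.57281453e-06 -2.07080538e-04]
F 1 tin 0.03 [-0.6   0.1   1.71 -0.    1.33 -2.55]
F 1 tin 0.2 [-0.6  -0.    1.47 -0.    1.67 -2.55]
F 1 jar 0.03 [-0.31  0.46  1.26 -0.    1.42 -2.26]
F 1 jar 0.2 [-0.31  0.39  1.02 -0.    1.74 -2.26]
F -1 tin 0.03 [-0.6   0.1   1.71 -0.    1.33  0.59]
F -1 tin 0.2 [-0.6  -0.    1.47 -0.    1.67  0.59]
F -1 jar 0.03 [-0.31  0.46  1.26 -0.    1.42  0.88]
F -1 jar 0.2 [-0.31  0.39  1.02 -0.    1.74  0.88]
E 1 tin 0.03 [ 0.16  0.42  1.32 -0.    1.41  2.08]
E 1 tin 0.2 [ 0.16  0.34  1.08 -0.    1.72  2.08]
E 1 jar 0.03 [ 0.4   0.06  1.76 -0.    1.32  2.31]
E 1 jar 0.2 [ 0.4  -0.04  1.52 -0.    1.67  2.31]
E -1 tin 0.03 [ 0.16  0.42  1.32 -0.    1.41 -1.06]
E -1 tin 0.2 [ 0.16  0.34  1.08 -0.    1.72 -1.06]
E -1 jar 0.03 [ 0.4   0.06  1.76 -0.    1.32 -0.83]
E -1 jar 0.2 [ 0.4  -0.04  1.52 -0.    1.67 -0.83]
```

Run:
```python
from h import *
def view(S,a,name,zs,rad):
    c=np.mean(list(S.values()),0)
    r.reach([*c,.36],quat(a,-1));r.pause(.3)
    d=viewer.get_image("wrist");o=d["pixels"].copy()
    np.save(f"{name}.npy",{k:d[k] for k in d},allow_pickle=True)
    t=np.linspace(0,2*np.pi,60)
    for k in S:
        w=rad[k]
        cv2.polylines(o,[np.round(proj(d,np.c_[S[k][0]+w*np.cos(t),S[k][1]+w*np.sin(t),0*t+zs[k]])).astype(int)],True,(0,0,255),1)
    cv2.imwrite(f"pics/{name}.png",o)
view(D,aE,"wE",dict.fromkeys(D,.018),dict.fromkeys(D,.034))
view(P,aF,"wF",{'tin':.09,'bottle':.076,'tub':.074,'jar':.082},{'tin':.025,'bottle':.02,'tub':.031,'jar':.022})
print(status.read_state()["time"])
```

```text
5.5417
```

View pics/wE.png

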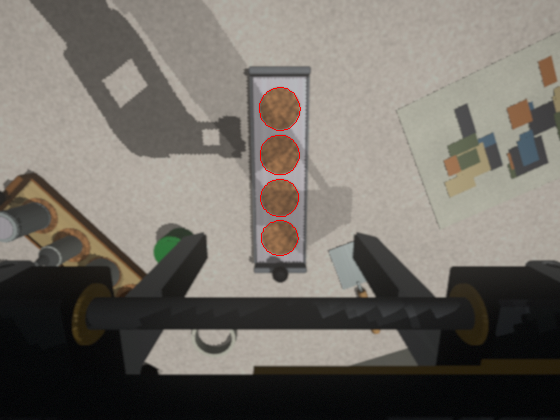

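View pics/wF.png

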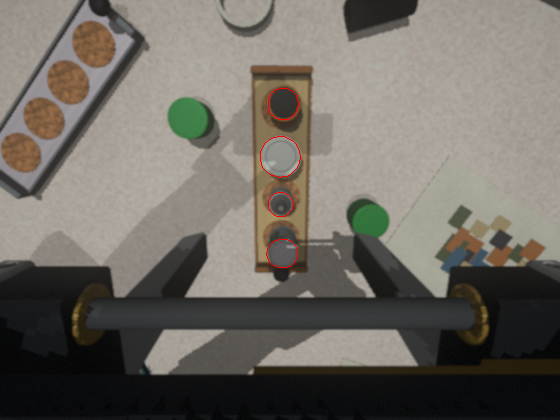

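The red predictions match the discs and pot tops in both wrist views: discs at (280,108)…(279,238); jar (284,104), tub (280,157), bottle (280,204), tin (283,253). I'll move the tin first and check it.

```bash
cat >> h.py <<'E'
TZ={'tin':.036,'bottle':.032,'tub':.030,'jar':.030} # TCP z (board top .018)
def carry(k,up=.16):
    z=TZ[k];qF=quat(aF,-1);qE=quat(aE,-1)
    fingers.move_gripper(1.0)
    r.reach([*P[k],up],qF)
    r.move_linear([*P[k],z],vel=.12)
    f0=np.array(status.read_state()["contact_force"])
    fingers.move_gripper(0.0,squeeze=22)
    s=status.read_state();print(k,"width",s["gripper_width"]*94,"grip",s["grasp_force"])
    if s["gripper_width"]*94<30: raise SystemExit("missed")
    r.move_linear([*P[k],up],vel=.12)
    print("lift dF",(np.array(status.read_state()["contact_force"])-f0).round(2))
    r.reach([*D[k],up],qE)
    r.move_linear([*D[k],z+.012],vel=.12)
    r.move_linear([*D[k],z+.0005],vel=.03);r.pause(.2)
    s=status.read_state();print("place F",np.round(s["contact_force"],2),"w",s["gripper_width"]*94,np.round(s["tcp_pos"],4))
    fingers.move_gripper(1.0);r.pause(.2)
    r.move_linear([*D[k],up],vel=.15)
    print("t",status.read_state()["time"])
E
python3 - <<'E'
from h import *
carry('tin')
cv2.imwrite("pics/t1.png",cv2.resize(viewer.get_image("side")["pixels"][130:350,150:380],None,fx=2.6,fy=2.6))
E
```

```text
tin width 49.41645196127467 grip 21.998563706874847
lift dF [-1.24  0.98 -2.23]
place F [-0.62  0.11 -1.57] w 49.81332282114048 [0.642  0.1627 0.0364]
t 15.25
```

View pics/t1.png

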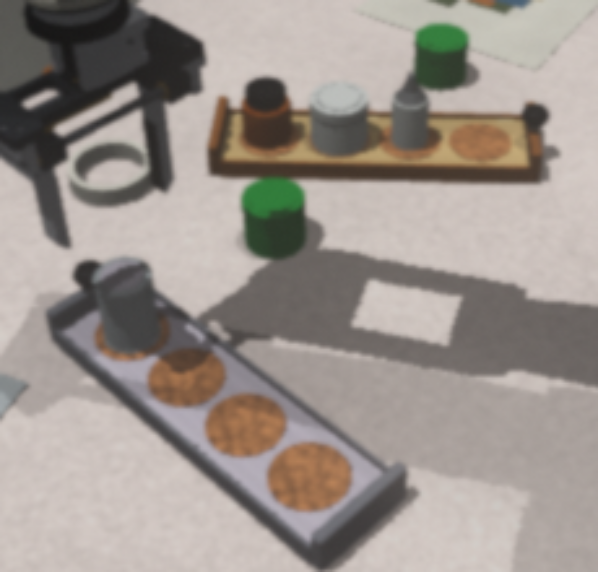

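The tin stands upright on the knob-side disc of the aluminium rack (crop (130,335)). Next are the other three.

```bash
sed -i 's/z+.0005/z/' h.py
python3 - <<'E'
from h import *
for k in('bottle','tub','jar'): carry(k)
c=np.mean(list(D.values()),0);r.reach([*c,.36],quat(aE,-1));r.pause(.3)
d=viewer.get_image("wrist");o=d["pixels"].copy();t=np.linspace(0,2*np.pi,60)
zs={'tin':.09,'bottle':.076,'tub':.074,'jar':.082};rad={'tin':.025,'bottle':.02,'tub':.031,'jar':.022}
for k in D:
    cv2.polylines(o,[np.round(proj(d,np.c_[D[k][0]+rad[k]*np.cos(t),D[k][1]+rad[k]*np.sin(t),0*t+zs[k]])).astype(int)],True,(0,0,255),1)
cv2.imwrite("pics/wEnd.png",cv2.resize(o[50:300,180:380],None,fx=2.4,fy=2.4,interpolation=cv2.INTER_CUBIC))
cv2.imwrite("pics/t2.png",cv2.resize(viewer.get_image("side")["pixels"][130:350,150:380],None,fx=2.6,fy=2.6))
E
```

```text
bottle width 39.66329873419011 grip 21.999785900115967
lift dF [-0.11  0.48 -1.02]
place F [0.67 0.05 0.22] w 39.92395565708087 [0.5707 0.1885 0.0319]
t 25.9167
tub width 61.968027610759805 grip 22.00007826089859
lift dF [-0.51 -0.98 -0.97]
place F [-0.03  0.13  0.05] w 61.73240123479993 [0.4992 0.2143 0.0301]
t 36.0917
jar width 53.521555532053995 grip 22.000019252300262
lift dF [-0.45 -1.34 -1.02]
place F [-0.2   0.05 -1.46] w 53.460501167363724 [0.4278 0.2403 0.0299]
t 46.625
```

View pics/wEnd.png

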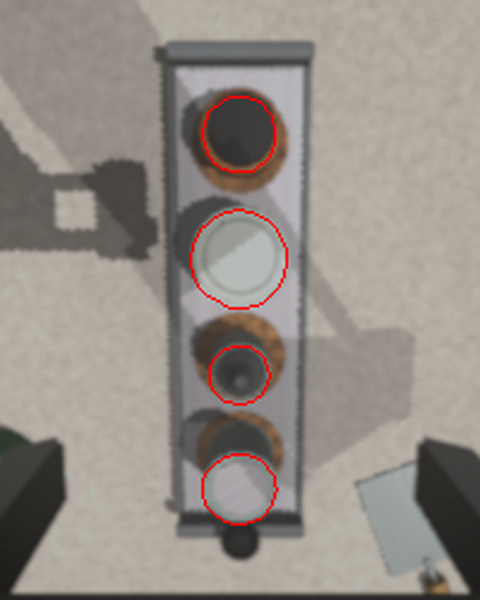

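View pics/t2.png

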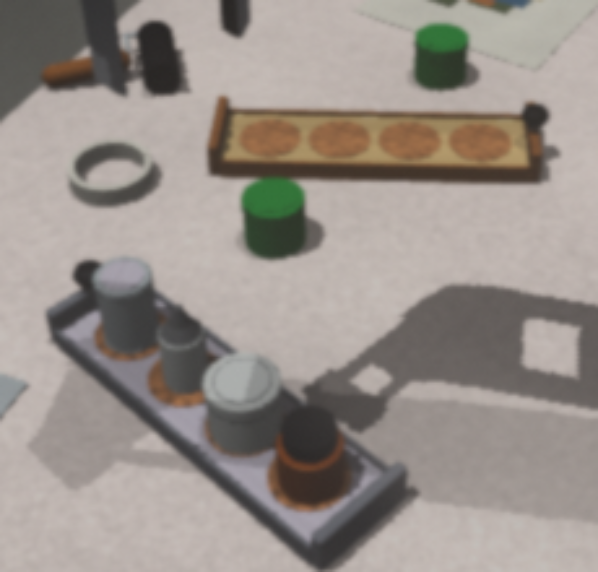

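All four pots stand upright and centred on their discs. From the knob the order is tin (238,488), bottle (239,375), tub (239,260), jar (240,134), and the gripper is clear of them. I'll hand in now.

```bash
python3 -c "
from h import *
print(job.finish_job())"
```

```text
the job is handed in; nothing more can be done
None
```

The job is handed in: tin, bottle, tub and jar stand upright in the middle of their discs on the aluminium rack, in that order from its knob, all let go; the clock was at about 47 s after the last placing.

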